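# Close up and lock a row of printing blocks

## Task

Get the row of four printing blocks ready for inking: push the row along its aluminium channel as one closed train until it is fully home against the dark end stop, then push the orange tab to slide the locking bolt fully in behind the row. Only push: do not lift or tip a block, and do not let the row come apart on the way. Leave the ink jar, the paint pot and the brayer where they are, and finish clear of everything.

Things in the scene. Friction and masses are not known exactly. Their poses are not given: they have to be found in the camera images.
- channel: Aluminium channel fixed to the desk, place and heading vary. Origin at desk height on its centre line, 150 mm before the end stop's face. y: along it towards the stop; x: across it, away from the bolt; z up. 61 mm wide outside, 53 inside; floor 4 mm, side walls 14 mm above the desk. It runs from y = -180 mm (open end) to the stop. Home, the row's rear face is at y = -10 mm.
- stop_face (a point): Point on the face of the dark steel end stop that the row comes up against, on the channel's centre line, 22 mm above the desk (y = 150 mm of the channel). The stop is 61 mm wide, 15 mm thick, 45 mm high.
- block_red: A wooden relief-printing block with a red top: 50 mm across the channel (x), 40 mm along it (y), 36 mm tall, about 90 g. Origin at the centre of its underside. Loose on the channel floor, 1.5 mm play each side; its top is 26 mm above the side walls. The order of the colours in the row changes.
- block_blue: A wooden relief-printing block with a blue top: 50 mm across the channel (x), 40 mm along it (y), 36 mm tall, about 90 g. Origin at the centre of its underside. Loose on the channel floor, 1.5 mm play each side; its top is 26 mm above the side walls. The order of the colours in the row changes.
- block_green: A wooden relief-printing block with a green top: 50 mm across the channel (x), 40 mm along it (y), 36 mm tall, about 90 g. Origin at the centre of its underside. Loose on the channel floor, 1.5 mm play each side; its top is 26 mm above the side walls. The order of the colours in the row changes.
- block_black: A wooden relief-printing block with a black top: 50 mm across the channel (x), 40 mm along it (y), 36 mm tall, about 90 g. Origin at the centre of its underside. Loose on the channel floor, 1.5 mm play each side; its top is 26 mm above the side walls. The order of the colours in the row changes.
- lock_bolt (a joint): How far the bolt is in (m): starts at 0 to 0.012, fully in at 0.056 against a hard stop. A steel bar 14 mm wide, centred at channel y = -22 mm, 16 to 26 mm above the desk; slides along channel +x, about 2 N friction, stays put. Tip at x = -44 mm + joint value; it passes 5 mm behind the home row, else the row blocks it. Its fixed grey bracket: x -105 to -33, y -44 to 0 mm, 28 mm high.
- bolt_tab (a point): Point on the rear (pushed) face of the bolt's upright orange tab, at x = -130 mm + lock_bolt's value, y = -22 mm of the channel, 50 mm above the desk. The tab is 30 mm wide along the channel, 10 mm thick and reaches from 19 to 65 mm above the desk. Pushing this face along the channel's +x slides the bolt in.
- ink_jar: Bystander: amber ink jar with a black cap, 50 mm across, 65 mm high. Origin at the centre of its underside.
- paint_pot: Bystander: open white pot, 68 mm across the rim, 60 mm high. Origin at the centre of its underside.
- brayer: Bystander: ink roller lying on the desk: black roller 34 mm thick and 70 mm long along its y, wooden handle reaching 127 mm towards its -x. Origin on the desk below the roller's middle.
Not all that is in view belongs to the job. Leave any yellow look-alike of the block_black alone.

How it is judged:
On the way, in this order (a step that is already met when the one before it is completed fails the run):
1. the closed row is fully home against the end stop while the bolt is still out (y of each of block_red, block_blue, block_green, block_black in the frame of channel above 0.005 m and z of each of block_red, block_blue, block_green, block_black in the frame of channel below 0.008 m and x of block_red in the frame of channel between -0.006 and 0.006 m and x of block_blue in the frame of channel between -0.006 and 0.006 m and x of block_green in the frame of channel between -0.006 and 0.006 m and x of block_black in the frame of channel between -0.006 and 0.006 m and value of joint lock_bolt below 0.025 m), for 0.2 s.
2. the bolt is fully in behind the row (y of each of block_red, block_blue, block_green, block_black in the frame of channel above 0.005 m and value of joint lock_bolt above 0.05 m), for 0.2 s.
At the end, for the whole second after the job is handed in: All four blocks lie flat in the channel, at rest, closed up against the end stop with at most 5 mm of play in the whole row; the bolt is in to within 6 mm of its stop; jar, pot and brayer are within 20 mm of where they stood (all of step 2 and z of each of block_red, block_blue, block_green, block_black in the frame of channel below 0.008 m and x of block_red in the frame of channel between -0.006 and 0.006 m and x of block_blue in the frame of channel between -0.006 and 0.006 m and x of block_green in the frame of channel between -0.006 and 0.006 m and x of block_black in the frame of channel between -0.006 and 0.006 m and linear speed of each of block_red, block_blue, block_green, block_black below 0.01 m/s and distance of each of ink_jar, paint_pot, brayer from where it was at the start of the episode below 0.02 m); the robot touches nothing.
It fails at once if a block is lifted more than 10 mm off the channel floor (z of any of block_red, block_blue, block_green, block_black in the frame of channel above 0.014 m).
It fails at once if a block is tipped by more than 0.35 rad (angle between any of block_red, block_blue, block_green, block_black's own z axis and vertical above 0.35 rad).
It fails at once if the row comes apart: more than about 15 mm of gaps opens in it (distance between block_red and block_blue above 0.135 m or distance between any of block_red, block_blue and block_green above 0.135 m or distance between any of block_red, block_blue, block_green and block_black above 0.135 m).
It fails at once if the ink jar, paint pot or brayer is moved by more than 20 mm or tipped (distance of any of ink_jar, paint_pot, brayer from where it was at the start of the episode above 0.02 m or angle between any of ink_jar, paint_pot, brayer's own z axis and vertical above 0.4 rad).
It also fails if it takes over 43 s, if anything falls off the work surface, if the arm or the gripper's body presses on something with over 40 N, if the wrist force passes 120 N, or if a joint passes its speed limit or range.

## Robot

A 7-joint arm with a two-finger parallel gripper is mounted at the origin on the work surface. World frame = base frame: x ahead of the robot, y to its left, z up, the work surface at z = 0. Lengths are in m, angles in rad, forces in N, time in s.
With the tool pointing down it reaches from about 0.35 to 0.9 m from the base axis. Payload 8.1 kg.
Tool frame: the origin (TCP) lies at the very end of the fingers, on their centre line; the grasp point (between the pads) lies 19 mm behind it (manip.grasp_offset is the distance from the TCP to the grasp point, in m); x points along the fingers, y is the direction in which the jaws open and shut, and the axes are right-handed (so a half turn about x gives the same grasp; the last joint's range is limited). The gripper opens to 92 mm and grips with 3 to 60 N. Pads are 19 mm wide; open, the fingers measure 130 mm over their backs; the gripper's body (75 mm by 190 mm) begins 47 mm behind the grasp point.
Start: joints at [-1.338, 0.434, 0.025, 1.573, -0.012, 1.134, -0.075], TCP at [0.206, 0.59, 0.227] pointing down, gripper open.
Joint ranges: [-2.62, 2.62], [-0.44, 2.09], [-1.27, 1.32], [0.08, 2.57], [-1.32, 4.46], [0.12, 2], [-2.74, 2.74]. Speed limits (rad/s): [2.22, 2.22, 3.01, 3.01, 3.14, 3.14, 3.14].

## Interface

Orientations are given as a 3x3 rotation matrix whose columns are the frame's x, y, z axes.
In Python, from cell import manip gives the robot as it stands. The module is installed in compiled form; this text tells all that it offers.
- The arm moves only by the tool carry_out, never from a script. Its argument "plan" is one flat list of numbers, 5 for each row, row after row: the shift along the tool's x, y, z in cm, then the turn about the tool's x in rad, then the opening, from 0 (shut) to 1 (fully open). In form: [x, y, z, yaw, fingers, x, y, z, yaw, fingers, ...]. A call has 1 to 10 rows; each row shifts and turns the commanded pose from where the row before left it, along the tool's axes as they then stand; what a row does not reach is not made up. A row lasts 1/8 s, in which the tool goes at most 62.5 mm and 10.7 degrees, less where a joint would pass 70% of its speed; a pose out of reach is approached as far as the arm can. A call is refused whole if a number of a shift passes 6.25 or a number of a turn 0.188, either way. A call with a gripper value outside its range is refused whole. The fingers move at their own pace and stop on an object; "force" is the grip in N (left out, the last holds). Time passes only in rows, so rows that do not move let the fingers close. It gives the time, the measured TCP pose, the force and the opening at its end, in the units of the state.
- manip.get_state(): the state, without advancing time (a new reading comes with each control period).
- manip.snapshot(name): name is "scene" or "side" or "wrist"; returns (picture, depth): 420x560x3 uint8, red, green, blue; 420x560 float32, m along the optical axis (not along the pixel's ray), 0 where there is no reading.
- manip.calibration(name): a dict with "vertical_fov" (degrees; the focal length in pixels is half the picture's height over the tangent of half this angle, whatever the lens; pixels are square), "cx", "cy" (the principal point, pixels), "xyz" and "orientation" of the camera in the world. Camera axes: x right, y up, looking along -z (the intrinsics and any distortion apply to the point x, -y, -z); pixel columns grow to the right and rows downward; lengths in m; the calibration is good to about 2 mm. The wrist camera is an equidistant fisheye: a pixel r from the principal point sees the ray r / f radians off the axis. A picture is of the moment at which its call begins: read the wrist's pose just before it. calibration takes no time and is no camera call; for the wrist camera it gives the pose at the moment of the call.
- manip.close_job(): hands the job in, once; it reports no verdict.
The state is a dict: "time_s": time; "q": joint angles; "qvel": joint speeds; "tau": joint torques, N m; "tool_pos": TCP position; "orientation": TCP orientation; "ft_force": force on the tool from outside, world axes, zero at the start; "torque": the same for the moment, N m; "opening": finger opening in m.
Only numpy, scipy, OpenCV 4.12 (cv2) and the standard library are available. Lean on these libraries where they do the work, as an engineer would, in place of code of your own. Each camera call takes 0.05 s, during which the arm holds its last target. There are 200 camera calls.

## Working session

There is one attempt and no reset: what is moved stays moved. The work goes in short steps, Python scripts to look and compute and a tool call to move; the robot and the scene stay as the last step left them, time stands still between calls to the robot, and variables do not carry over. Pictures are saved under pics/ and viewed, about 8 in all and at most 12, crops included, and the job is handed in when it is done.

Besides the shell and the picture viewer there is one more tool, called after "Emit:" as name(argument=value, ...) on one line, values as JSON. carry_out: Moves the arm, as the interface text tells. Its arguments: {"type":"object","properties":{"plan":{"type":"array"},"force":{"type":"number"}},"required":["plan"]}

```bash
mkdir -p pics
cat > h.py <<'E'
import numpy as np, cv2
from cell import manip
def cam(n):
    c=manip.calibration(n); f=210/np.tan(np.radians(c["vertical_fov"])/2)
    return f,c["cx"],c["cy"],np.array(c["xyz"]),np.array(c["orientation"])
def cloud(n,d,C):
    f,cx,cy,t,R=C
    v,u=np.mgrid[:420,:560]
    P=np.stack([(u-cx)/f*d,-(v-cy)/f*d,-d],-1)
    return P@R.T+t
E
python3 - <<'E'
from h import *
s=manip.get_state(); print(s["tool_pos"],s["orientation"],s["time_s"],s["ft_force"])
for n in("scene","side"):
    c=manip.calibration(n);print(n,c)
    p,d=manip.snapshot(n); np.savez(n,p=p,d=d); cv2.imwrite(f"pics/{n}.png",p[...,::-1])
E
```

```text
[0.20582605 0.58958647 0.22593811] [[-3.81893357e-04  3.29593837e-01  9.44122745e-01]
 [-1.54383818e-03  9.44121494e-01 -3.29594025e-01]
 [-9.99998735e-01 -1.58344251e-03  1.48285824e-04]] 0.0 [1.25499986 0.60992939 0.13977511]
scene {'vertical_fov': 48.092598645716976, 'cx': 280.8737714926735, 'cy': 208.71809349214143, 'xyz': array([ 1.3371301 , -0.3615587 ,  0.58786829]), 'orientation': array([[ 0.45186328, -0.47223551,  0.75684424],
       [ 0.89181889,  0.25993284, -0.37026204],
       [-0.02187779,  0.84227581,  0.53860265]])}
side {'vertical_fov': 57.03217808654428, 'cx': 275.62867442121757, 'cy': 216.61590598307592, 'xyz': array([ 0.33387135, -0.54161458,  0.48194002]), 'orientation': array([[ 0.87159221,  0.28467926, -0.39910493],
       [-0.49015663,  0.52029679, -0.69931232],
       [ 0.0085733 ,  0.8051391 ,  0.59302405]])}
```

View pics/scene.png

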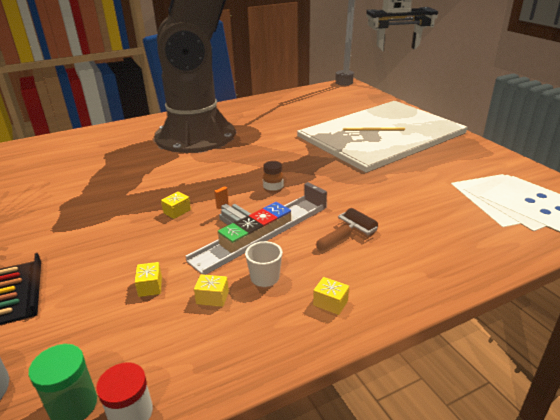

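View pics/side.png

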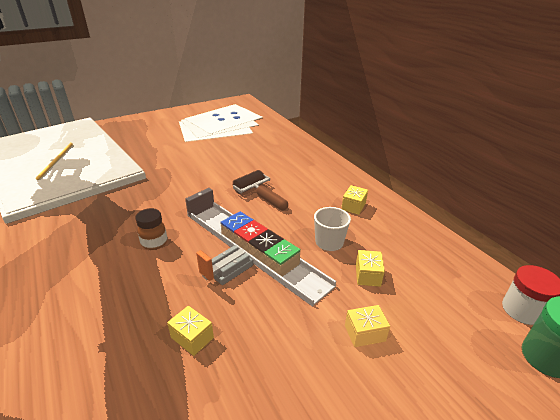

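Both views show the channel with the row in the order green (rear, open-end side), black, red, blue. In "scene" the stop is at about (318,195), the open end at (195,260) and the orange tab at (221,197). In "side" the stop is at (200,203) and the tab at (205,265). The yellow star blocks are look-alikes of black. The real black one is in the row, at (248,224) in "scene".

```bash
cat > m.py <<'E'
from h import *
def measure():
    for n in("scene","side"):
        Z=np.load(n+".npz"); p,d=Z["p"],Z["d"]; P=cloud(n,d,cam(n))
        hsv=cv2.cvtColor(p,cv2.COLOR_RGB2HSV).astype(int); H,S,V=[hsv[...,i] for i in range(3)]
        roi=np.zeros((420,560),bool)
        if n=="scene": roi[180:275,180:330]=1
        else: roi[185:310,180:340]=1
        z=P[...,2]; roi&=d>0
        print(n,"desk z",np.median(z[(z<.008)&roi]))
        for k,m in dict(green=(H>45)&(H<85)&(S>110),blue=(H>95)&(H<130)&(S>120),red=((H<5)|(H>174))&(S>170),orange=(H>5)&(H<15)&(S>190)).items():
            lo,hi=(.03,.09) if k=="orange" else (.034,.046)
            m=m&roi&(z>lo)&(z<hi)
            Q=P[m]; print(k,m.sum(),Q.mean(0).round(4) if len(Q) else "", (Q.min(0).round(3),Q.max(0).round(3)) if len(Q) else "")
            if k=="orange" and len(Q): np.save(n+"_or",Q)
        np.save(n+"_P",np.where(roi[...,None],P,np.nan)[roi])
        t=P[roi&(z>.035)&(z<.044)&~((H>5)&(H<25)&(S>150)&(V>120))]
        r=cv2.minAreaRect((t[:,:2]*1000).astype(np.float32)); print("tops rect",r,len(t))
if __name__=="__main__": measure()
E
python3 m.py
```

```text
scene desk z 0.00039781709141323285
green 241 [ 0.598  -0.1094  0.0399] (array([ 0.567, -0.133,  0.036]), array([ 0.624, -0.084,  0.043]))
blue 143 [0.5663 0.0077 0.0401] (array([ 0.538, -0.016,  0.038]), array([0.59 , 0.029, 0.043]))
red 190 [ 0.5774 -0.0325  0.0397] (array([ 0.547, -0.056,  0.035]), array([ 0.603, -0.007,  0.043]))
orange 188 [ 0.469  -0.0812  0.0496] (array([ 0.429, -0.098,  0.03 ]), array([0.554, 0.051, 0.066]))
tops rect ((548.7150268554688, -6.0799102783203125), (359.5443115234375, 281.1261291503906), 7.949514389038086) 1504
side desk z -0.00040137077911167607
green 374 [ 0.5922 -0.1118  0.0392] (array([ 0.565, -0.135,  0.035]), array([ 0.621, -0.087,  0.041]))
blue 230 [0.5585 0.0045 0.0393] (array([ 0.533, -0.018,  0.037]), array([0.588, 0.029, 0.041]))
red 300 [ 0.5696 -0.0346  0.0391] (array([ 0.542, -0.059,  0.035]), array([ 0.599, -0.008,  0.041]))
orange 10 [ 0.4693 -0.0967  0.0479] (array([ 0.468, -0.098,  0.034]), array([ 0.47 , -0.096,  0.063]))
tops rect ((557.6036376953125, -1.911773681640625), (336.8974304199219, 275.95184326171875), 6.273974895477295) 1999
```

Run:
```python
from h import *
ey=np.array([-.0327,.1165]);ey/=np.linalg.norm(ey);ex=np.array([ey[1],-ey[0]])
for n in("scene","side"):
    P=np.load(n+"_P.npy"); o=np.array([.585,-.053])
    q=np.c_[(P[:,:2]-o)@ex,(P[:,:2]-o)@ey]*1000; z=P[:,2]*1000
    def pr(k,m): 
        print(n,k,m.sum(),np.percentile(q[m],[1,5,50,95,99],axis=0).T.round(1).tolist() if m.sum() else "")
    near=abs(q[:,0])<45
    pr("row tops",near&(z>36.5)&(z<43)&(abs(q[:,1])<85))
    pr("stop",near&(z>30)&(q[:,1]>90)&(q[:,1]<170))
    pr("stoptop",near&(z>42)&(q[:,1]>90)&(q[:,1]<170))
    w=near&(z>10.5)&(z<16)&(q[:,1]>-150)&(q[:,1]<-85);
    pr("walls+x",w&(q[:,0]>0)); pr("walls-x",w&(q[:,0]<0))
    f=near&(z>2)&(z<6)&(q[:,1]<-85); pr("floor",f)
    Q=P[(z>30)&(z<68)&(q[:,0]<-70)]; 
    pr("tab",(z>33)&(z<68)&(q[:,0]<-70)&(q[:,0]>-150)&(abs(q[:,1]+50)<60))
    pr("tabtop",(z>60)&(z<68)&(q[:,0]<-70)&(q[:,0]>-150)&(abs(q[:,1]+50)<60))
    # heading from row sides
    m=near&(z>36.5)&(z<43)&(abs(q[:,1])<85)
    r=cv2.minAreaRect((P[m,:2]*1000).astype(np.float32));print(r)
    t=P[m,:2]-P[m,:2].mean(0); u,s,v=np.linalg.svd(t,full_matrices=False);print(v[0],ey)
```

```text
scene row tops 1113 [[-31.3, -28.2, -3.6, 18.1, 19.4], [-76.8, -72.6, -3.5, 74.0, 81.3]]
scene stop 0 
scene stoptop 0 
scene walls+x 78 [[19.8, 20.8, 23.2, 25.5, 25.9], [-148.5, -145.6, -119.9, -88.5, -85.9]]
scene walls-x 72 [[-38.6, -37.3, -33.8, -31.4, -30.9], [-148.8, -147.0, -117.1, -87.9, -86.5]]
scene floor 531 [[-34.9, -32.9, -8.9, 24.0, 32.7], [-154.1, -152.6, -121.5, -88.9, -86.1]]
scene tab 143 [[-129.5, -127.8, -121.6, -119.1, -117.5], [-11.7, -11.1, -2.5, 8.4, 9.6]]
scene tabtop 38 [[-129.1, -127.9, -123.2, -120.3, -119.2], [-11.5, -10.6, -1.2, 8.5, 9.2]]
((577.4222412109375, -51.67909240722656), (55.108551025390625, 162.8580780029297), 15.981125831604004)
[ 0.27547278 -0.96130887] [-0.27024295  0.96279216]
side row tops 1620 [[-32.5, -31.4, -9.2, 14.8, 17.2], [-76.6, -71.8, -5.2, 73.7, 81.6]]
side stop 0 
side stoptop 0 
side walls+x 95 [[18.5, 18.7, 20.5, 23.0, 23.3], [-149.8, -147.2, -119.3, -88.9, -85.3]]
side walls-x 99 [[-38.0, -37.9, -36.3, -33.7, -33.1], [-147.9, -145.5, -118.6, -88.3, -85.4]]
side floor 872 [[-37.8, -36.5, -4.6, 19.1, 20.8], [-153.7, -151.9, -121.8, -89.1, -85.8]]
side tab 218 [[-131.8, -131.4, -129.8, -122.6, -121.4], [-11.9, -11.4, -5.7, 8.3, 9.2]]
side tabtop 71 [[-131.2, -130.9, -127.3, -122.3, -121.4], [-11.3, -10.7, -2.0, 8.8, 9.1]]
((576.5960693359375, -51.59295654296875), (53.18556594848633, 162.8445281982422), 15.208785057067871)
[ 0.27330759 -0.96192669] [-0.27024295  0.96279216]
```

Run:
```python
from h import *
ey=np.array([-.274,.9617]);ey/=np.linalg.norm(ey);ex=np.array([ey[1],-ey[0]])
for n in("scene","side"):
    Z=np.load(n+".npz");P=cloud(n,Z["d"],cam(n)).reshape(-1,3); o=np.array([.585,-.053])
    q=np.c_[(P[:,:2]-o)@ex,(P[:,:2]-o)@ey]*1000; z=P[:,2]*1000
    def pr(k,m): print(n,k,m.sum(),np.percentile(q[m],[1,5,50,95,99],axis=0).T.round(1).tolist() if m.sum() else "")
    near=(abs(q[:,0])<50)&(q[:,1]>120)&(q[:,1]<215)
    pr("stop",near&(z>20)&(z<48)); pr("stoptop",near&(z>42)&(z<48))
    near=(abs(q[:,0])<45)
    for a,b in((-150,-90),(90,165)):
        for s in(1,-1): pr(f"wall{a}{s}",near&(z>11)&(z<16)&(q[:,1]>a)&(q[:,1]<b)&(s*q[:,0]>0))
    # objects > 30mm within 200 mm
    m=(z>20)&(z<75)&(np.hypot(q[:,0],q[:,1])<260)
    g=np.zeros((560,560),np.uint8)
    i=(q[m]+280).astype(int); g[i[:,1],i[:,0]]=255
    k,l,st,c=cv2.connectedComponentsWithStats(cv2.morphologyEx(g,cv2.MORPH_CLOSE,np.ones((9,9))))
    for s in st[1:]:
        if s[4]>150: print("  obj x %d..%d y %d..%d"%(s[0]-280,s[0]+s[2]-280,s[1]-280,s[1]+s[3]-280))
```

```text
scene stop 290 [[-33.5, -32.3, -0.6, 24.4, 25.3], [174.1, 174.7, 177.4, 189.0, 191.3]]
scene stoptop 100 [[-35.1, -32.9, -2.4, 23.2, 25.3], [174.4, 175.4, 181.2, 190.3, 191.3]]
scene wall-1501 65 [[19.2, 20.0, 22.8, 25.0, 25.4], [-148.8, -145.7, -120.5, -95.3, -92.2]]
scene wall-150-1 62 [[-38.1, -37.2, -34.3, -32.4, -31.4], [-148.7, -146.9, -118.8, -93.3, -90.9]]
scene wall901 61 [[19.9, 20.3, 23.7, 25.7, 26.5], [91.0, 93.1, 126.7, 158.4, 164.3]]
scene wall90-1 38 [[-38.2, -37.0, -33.7, -30.5, -30.2], [114.0, 116.2, 137.6, 159.9, 160.6]]
  obj x -54..13 y -260..-213
  obj x 55..117 y -209..-147
  obj x 74..144 y -107..-39
  obj x -230..-183 y -96..-40
  obj x -35..22 y -79..85
  obj x 212..260 y -63..-8
  obj x -133..-45 y -18..25
  obj x 85..174 y 57..196
  obj x -154..-102 y 138..187
  obj x -36..28 y 172..193
side stop 381 [[-37.7, -37.1, -10.9, 19.3, 22.6], [174.3, 174.8, 176.9, 187.8, 190.5]]
side stoptop 131 [[-37.0, -35.2, -8.9, 19.8, 22.8], [174.6, 175.9, 181.6, 189.3, 191.2]]
side wall-1501 81 [[18.2, 18.6, 20.2, 22.4, 22.7], [-149.9, -148.6, -120.8, -92.7, -91.4]]
side wall-150-1 87 [[-38.5, -38.4, -36.7, -34.2, -33.5], [-149.0, -145.9, -120.6, -93.6, -90.5]]
side wall901 36 [[19.2, 19.4, 20.6, 23.4, 24.2], [112.1, 114.5, 137.3, 162.6, 164.5]]
side wall90-1 59 [[-38.2, -37.8, -36.0, -33.9, -32.6], [91.3, 95.1, 126.2, 159.9, 164.8]]
  obj x -54..9 y -260..-212
  obj x 53..114 y -208..-147
  obj x 73..142 y -107..-39
  obj x -232..-185 y -96..-41
  obj x -35..20 y -79..85
  obj x 210..259 y -62..-10
  obj x -133..-45 y -18..25
  obj x 85..171 y 59..197
  obj x -158..-108 y 137..188
  obj x -39..24 y 173..192
```

The two views agree: heading is 15.9° off world y, the centre line is at about q x = -6.5 mm, and the stop face is at about q y = 175 mm. The row needs about 94 mm of travel. I'll turn the tool first so its y axis lies across the channel, and shut the fingers.

Emit:
carry_out(plan=[0,0,0,0.16,0,0,0,0,0.16,0,0,0,0,0.16,0,0,0,0,0.16,0,0,0,0,0.16,0,0,0,0,0.16,0], force=20)

```text
time_s: 0.85
tool_pos: [0.2058, 0.5898, 0.2263]
orientation: [[-0.0, 0.964, 0.266], [-0.001, 0.266, -0.964], [-1.0, -0.0, 0.001]]
ft_force: [-0.4, 0.2, 0.2]
opening: 0.0362
```

```bash
cat > go.py <<'E'
import sys
from h import *
EY=np.array([-.274,.9617]);EY/=np.linalg.norm(EY);EX=np.array([EY[1],-EY[0]])
O=np.array([.585,-.053])+EX*-.0065+EY*.025
def status(t=None):
    s=manip.get_state();p=s["tool_pos"];R=np.array(s["orientation"])
    print("t",s["time_s"],"chan mm",((p[:2]-O)@EX*1e3).round(1),((p[:2]-O)@EY*1e3).round(1),"z",(p[2]*1e3).round(1),"F",s["ft_force"].round(1),"open",s["opening"])
    print("yaw err",np.arctan2(R[:2,1]@EY,R[:2,1]@EX), "down",R[2,0])
    if t is not None:
        w=np.r_[O+EX*t[0]/1e3+EY*t[1]/1e3,t[2]/1e3]
        print("tool cm to target",(R.T@(w-p)*100).round(2))
if __name__=="__main__": status([float(a) for a in sys.argv[1:4]] if len(sys.argv)>3 else None)
E
python3 go.py 0 -142 150
```

```text
t 0.85 chan mm -182.0 697.1 z 226.3 F [-0.4  0.2  0.2] open 0.03622471875303668
yaw err -0.007841879042044269 down -0.9999995715774278
tool cm to target [ 7.68 18.86 83.76]
```

Emit:
carry_out(plan=[0,1.2,5.2,-0.008,0,0,1.2,5.2,0,0,0,1.2,5.2,0,0,0,1.2,5.2,0,0,0,1.2,5.2,0,0,0,1.2,5.2,0,0,0,1.2,5.2,0,0,0,1.2,5.2,0,0,0,1.2,5.2,0,0,0,1.2,5.2,0,0])

```text
time_s: 2.1
tool_pos: [0.4664, 0.1225, 0.2267]
orientation: [[-0.0, 0.96, 0.279], [0.0, 0.279, -0.96], [-1.0, -0.0, -0.0]]
ft_force: [1.4, 0.9, -0.2]
opening: 0.0006
```

```bash
python3 go.py 0 -142 100
```

```text
t 2.1 chan mm -59.5 176.3 z 226.7 F [ 1.4  0.9 -0.2] open 0.0006185080668709441
yaw err 0.005707307698288915 down -0.9999999699257719
tool cm to target [12.66  5.77 31.87]
```

Emit:
carry_out(plan=[0,1.0,5.3,0.005,0,0,1.0,5.3,0,0,0,1.0,5.3,0,0,1,1.0,5.3,0,0,2,1.0,5.3,0,0,3,0.8,5.4,0,0,3,0,0,0,0,3,0,0,0,0])

```text
time_s: 3.1
tool_pos: [0.6092, -0.1676, 0.1051]
orientation: [[-0.001, 0.962, 0.273], [-0.0, 0.273, -0.962], [-1.0, -0.001, -0.0]]
ft_force: [0.2, 1.0, -0.2]
opening: 0.0006
```

```bash
python3 go.py 0 -142 18
python3 - <<'E'
from h import *
for n in("scene","side"):
    p,d=manip.snapshot(n); np.savez(n,p=p,d=d)
    a=p[170:290,160:340] if n=="scene" else p[180:320,180:360]
    cv2.imwrite(f"pics/{n}2.png",cv2.resize(a,None,fx=4,fy=4)[...,::-1])
E
```

```text
t 3.1 chan mm -1.7 -141.9 z 105.1 F [ 0.2  1.  -0.2] open 0.0005523687673949218
yaw err -0.0012593417086686513 down -0.999999477253945
tool cm to target [8.71 0.18 0.02]
```

View pics/side2.png

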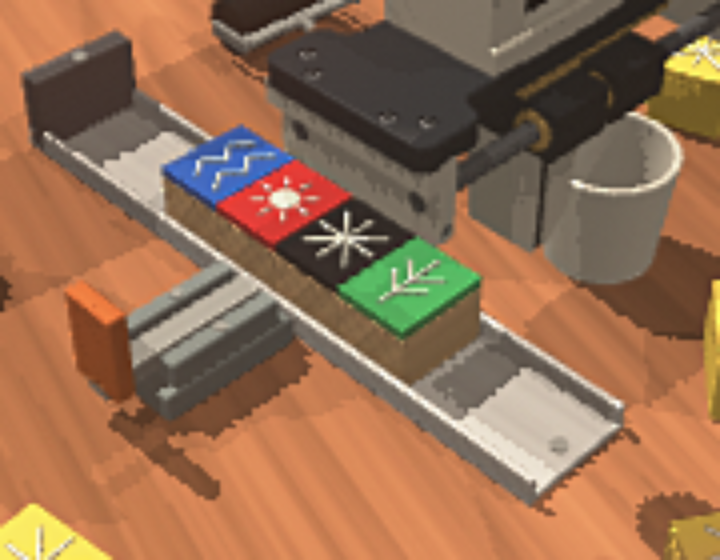

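Run:
```python
from h import *
p=np.load("side.npz")["p"]; f,cx,cy,t,R=cam("side"); T=manip.get_state()["tool_pos"]
for dz in (0,.019,.066):
    c=R.T@(T+[0,0,dz]-t); print(cx+f*c[0]/-c[2],cy-f*c[1]/-c[2])
a=cv2.resize(p[100:310,180:460],None,fx=2.8,fy=2.8); cv2.imwrite("pics/s3.png",a[...,::-1])
```

```text
308.53749070169664 237.1353709080133
309.2787951627806 227.42548687294925
311.2413440699273 201.71928476312976
```

View pics/s3.png

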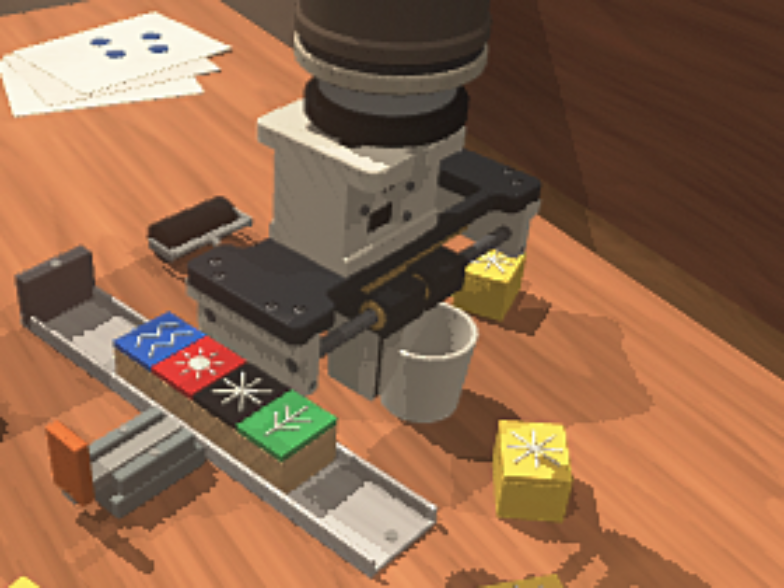

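TCP projects to (308,237) in "side", which matches the fingertips seen behind and above the green block. The row is closed: blue, red, black, green. Lowering behind it.

Emit:
carry_out(plan=[3,0.2,0,0,0,3,0,0,0,0,2,0,0,0,0,0.6,0,0,0,0,0,0,0,0,0])

```text
time_s: 3.82
tool_pos: [0.6118, -0.1663, 0.0212]
orientation: [[0.0, 0.962, 0.274], [-0.0, 0.274, -0.962], [-1.0, 0.0, 0.0]]
ft_force: [0.6, -0.2, 0.3]
opening: 0.0006
```

```bash
python3 go.py 0 -118 18
python3 - <<'E'
from h import *
p,d=manip.snapshot("side"); cv2.imwrite("pics/s4.png",cv2.resize(p[170:330,180:380],None,fx=4,fy=3.75)[...,::-1])
E
```

```text
t 3.825 chan mm 1.2 -141.3 z 21.2 F [ 0.6 -0.2  0.3] open 0.0006293504628337381
yaw err 0.0003610679089854737 down -0.999999876176958
tool cm to target [ 0.32 -0.12 -2.33]
```

View pics/s4.png

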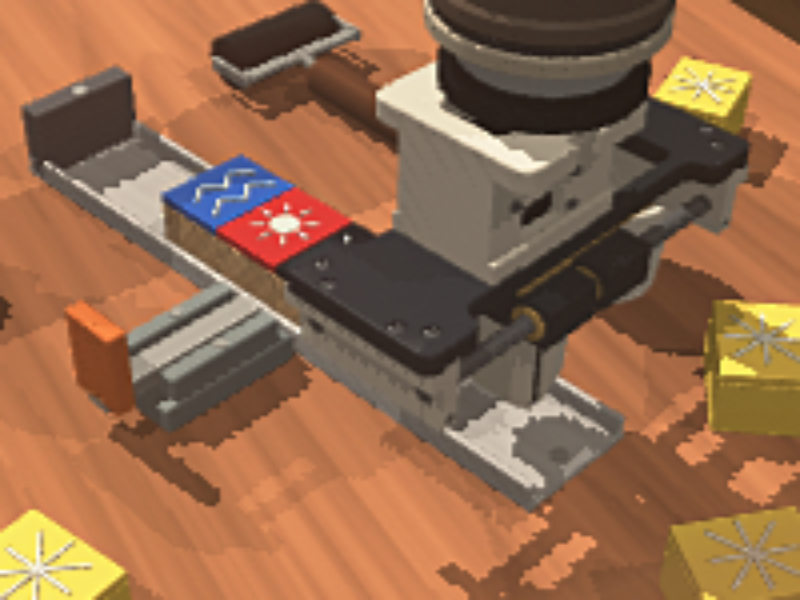

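The fingers are inside the channel, between the walls behind the green block, with the pot clear. Starting a slow push.

Emit:
carry_out(plan=[0.2,-0.1,-0.8,0,0,0,0,-0.6,0,0,0,0,-0.4,0,0,0,0,-0.3,0,0,0,0,-0.3,0,0,0,0,-0.3,0,0,0,0,-0.3,0,0,0,0,-0.3,0,0,0,0,-0.3,0,0,0,0,-0.3,0,0])

```text
time_s: 5.12
tool_pos: [0.5998, -0.1289, 0.0187]
orientation: [[0.0, 0.962, 0.274], [-0.0, 0.274, -0.962], [-1.0, 0.0, 0.0]]
ft_force: [0.1, -1.3, -1.2]
opening: 0.0007
```

```bash
python3 go.py 0 -20 19
```

```text
t 5.125 chan mm -0.1 -102.0 z 18.7 F [ 0.1 -1.3 -1.2] open 0.0007499686512487114
yaw err 0.00023706155742524043 down -0.9999999816695452
tool cm to target [-0.03  0.01 -8.2 ]
```

Emit:
carry_out(plan=[0,0,-0.4,0,0,0,0,-0.4,0,0,0,0,-0.4,0,0,0,0,-0.4,0,0,0,0,-0.4,0,0,0,0,-0.4,0,0,0,0,-0.4,0,0,0,0,-0.4,0,0,0,0,-0.4,0,0,0,0,-0.3,0,0])

```text
time_s: 6.38
tool_pos: [0.589, -0.091, 0.0187]
orientation: [[-0.0, 0.962, 0.274], [0.0, 0.274, -0.962], [-1.0, 0.0, -0.0]]
ft_force: [1.0, -2.5, -1.0]
opening: 0.0004
```

```bash
python3 go.py 0 -20 19
python3 - <<'E'
from h import *
p,d=manip.snapshot("side"); cv2.imwrite("pics/s5.png",cv2.resize(p[170:330,180:380],None,fx=4,fy=3.75)[...,::-1])
E
```

```text
t 6.375 chan mm -0.1 -62.7 z 18.7 F [ 1.  -2.5 -1. ] open 0.0004155074090839216
yaw err 0.00048093359430411483 down -0.9999999930516019
tool cm to target [-0.03  0.01 -4.27]
```

View pics/s5.png

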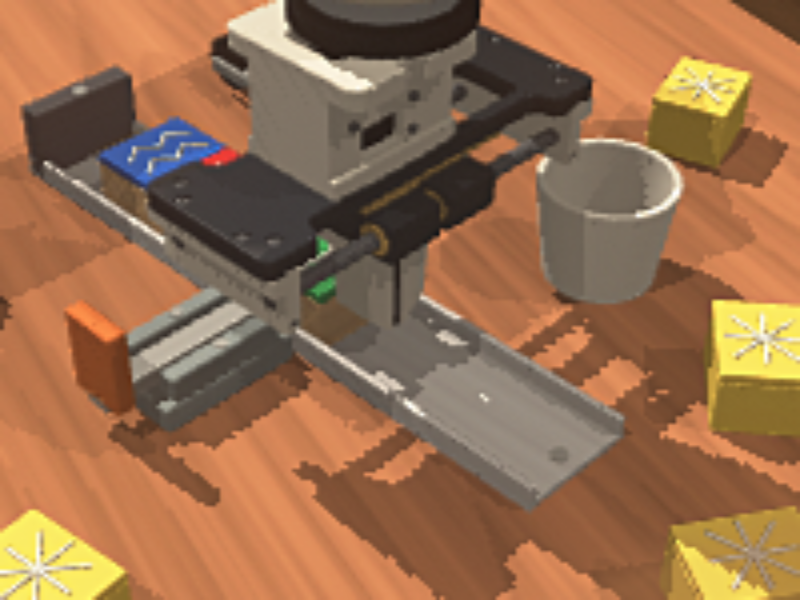

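The row moves together: the fingers are on the green block and blue is at crop (165,150), nearing the stop. Continuing.

Emit:
carry_out(plan=[0,0,-0.4,0,0,0,0,-0.4,0,0,0,0,-0.4,0,0,0,0,-0.4,0,0,0,0,-0.4,0,0,0,0,-0.4,0,0,0,0,-0.4,0,0,0,0,-0.4,0,0,0,0,-0.3,0,0,0,0,-0.2,0,0])

```text
time_s: 7.68
tool_pos: [0.5789, -0.0556, 0.0187]
orientation: [[-0.0, 0.962, 0.274], [0.0, 0.274, -0.962], [-1.0, -0.0, -0.0]]
ft_force: [-0.3, -2.1, -0.2]
opening: 0.0004
```

```bash
python3 go.py 0 -20 19
```

```text
t 7.675 chan mm -0.1 -25.8 z 18.7 F [-0.3 -2.1 -0.2] open 0.00035983146281837164
yaw err 0.00041436904427993534 down -0.9999999987385633
tool cm to target [-0.03  0.01 -0.58]
```

Emit:
carry_out(plan=[0,0,-0.2,0,0,0,0,-0.2,0,0,0,0,-0.15,0,0,0,0,-0.1,0,0,0,0,0,0,0])

```text
time_s: 8.3
tool_pos: [0.5772, -0.0499, 0.0188]
orientation: [[0.0, 0.962, 0.274], [-0.0, 0.274, -0.962], [-1.0, 0.0, 0.0]]
ft_force: [-0.0, -3.1, -0.8]
opening: 0.0003
```

```bash
python3 go.py 0 -20 19
```

```text
t 8.3 chan mm -0.1 -19.8 z 18.8 F [-0.  -3.1 -0.8] open 0.00031024701888302203
yaw err 9.559893234844406e-05 down -0.9999999216981152
tool cm to target [-0.02  0.01  0.02]
```

Emit:
carry_out(plan=[0,0,-0.1,0,0,0,0,-0.1,0,0,0,0,0,0,0])

```text
time_s: 8.68
tool_pos: [0.577, -0.0498, 0.019]
orientation: [[0.001, 0.962, 0.273], [-0.002, 0.273, -0.962], [-1.0, 0.001, 0.003]]
ft_force: [1.5, -8.4, -1.2]
opening: 0.0005
```

The force has risen to 8.4 N and the tool has stopped at channel y ≈ -19.8, where home was predicted. I'll press a little more, then back off and lift.

Emit:
carry_out(plan=[0,0,-0.15,0,0,0,0,0,0,0,0,0,0,0,0])

```text
time_s: 9.05
tool_pos: [0.577, -0.0498, 0.0192]
orientation: [[0.002, 0.962, 0.272], [-0.004, 0.272, -0.962], [-1.0, 0.001, 0.004]]
ft_force: [2.2, -11.6, -1.4]
opening: 0.0004
```

Emit:
carry_out(plan=[0,0,0.6,0,0,0,0,1.5,0,0,0,0,2,0,0,-4,0,0,0,0,-5,0,0,0,0,-1,-4,0,0,0,0,-4,0,0,0,0,-4,0,0,0,0,-4,0,0,0,0,0,0,0,0])

```text
time_s: 10.3
tool_pos: [0.4308, -0.1311, 0.1189]
orientation: [[-0.001, 0.963, 0.271], [0.001, 0.271, -0.963], [-1.0, -0.001, -0.001]]
ft_force: [0.8, 0.5, 0.7]
opening: 0.0001
```

```bash
python3 go.py -170 -22 35
python3 - <<'E'
from h import *
for n in("scene","side"):
    p,d=manip.snapshot(n); np.savez(n,p=p,d=d)
    if n=="scene": cv2.imwrite("pics/c6.png",cv2.resize(p[160:290,160:360],None,fx=4,fy=4)[...,::-1])
from go import O,EX,EY
for n in("scene","side"):
    Z=np.load(n+".npz");p,d=Z["p"],Z["d"];P=cloud(n,d,cam(n));H,S,V=[a.astype(int) for a in cv2.split(cv2.cvtColor(p,cv2.COLOR_RGB2HSV))]
    q=np.stack([(P[...,:2]-O)@EX,(P[...,:2]-O)@EY],-1)*1e3;z=P[...,2]*1e3
    for k,m in dict(green=(H>45)&(H<85)&(S>110),blue=(H>95)&(H<130)&(S>120)&(q[...,1]<170),red=((H<5)|(H>174))&(S>170)).items():
        m=m&(z>34)&(z<46)&(abs(q[...,0])<40)&(abs(q[...,1])<170); Q=q[m]; print(n,k,m.sum(),np.percentile(Q,[1,99],axis=0).T.round(1).tolist() if m.sum() else "")
    m=(z>33)&(z<68)&(q[...,0]<-100)&(q[...,0]>-145)&(abs(q[...,1]+22)<25)&(H<16)&(S>170); print("tab",m.sum(),np.percentile(q[m],[1,99],axis=0).T.round(1).tolist() if m.sum() else "")
E
```

```text
t 10.3 chan mm -163.2 -57.9 z 118.9 F [0.8 0.5 0.7] open 5.773000872700266e-05
yaw err -0.003510856265389398 down -0.9999985686697396
tool cm to target [ 8.39 -0.68 -3.57]
scene green 211 [[-22.0, 25.5], [-9.8, 32.2]]
scene blue 77 [[-21.1, 27.1], [113.1, 149.1]]
scene red 142 [[-21.0, 26.1], [70.9, 109.6]]
tab 181 [[-123.7, -111.8], [-35.9, -6.7]]
side green 301 [[-26.1, 22.7], [-9.7, 29.7]]
side blue 14 [[17.7, 22.1], [115.3, 134.4]]
side red 88 [[-25.1, 22.9], [69.4, 95.0]]
tab 236 [[-125.4, -116.0], [-36.4, -8.2]]
```

View pics/c6.png

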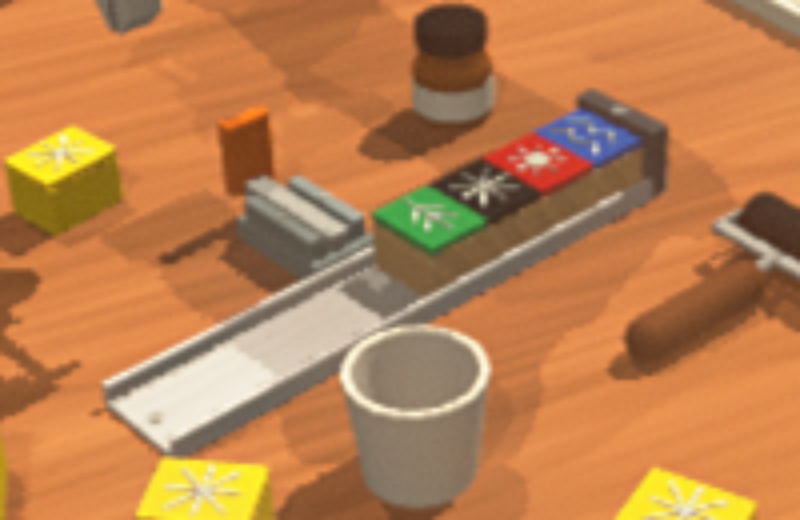

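The row is home and closed against the stop: green spans channel y -9.8 to about 30 and blue reaches 149. The orange tab at crop (245,150) has its rear face at channel x ≈ -125, so the bolt is in by about 5 mm. Moving behind the tab.

Emit:
carry_out(plan=[0,-0.7,-1.8,-0.004,0,0,0,-1.8,0,0,3,0,0,0,0,3,0,0,0,0,2.3,0,0,0,0,0,0,0,0,0])

```text
time_s: 11.15
tool_pos: [0.4171, -0.0969, 0.0346]
orientation: [[-0.002, 0.96, 0.278], [-0.0, 0.278, -0.96], [-1.0, -0.002, -0.0]]
ft_force: [0.2, -0.3, -0.4]
opening: 0.0003
```

```bash
python3 go.py -144 -22 35
```

```text
t 11.15 chan mm -167.0 -21.2 z 34.6 F [ 0.2 -0.3 -0.4] open 0.00028467591298996355
yaw err 0.004651086010779203 down -0.9999970614932701
tool cm to target [-0.05  2.3   0.09]
```

Emit:
carry_out(plan=[0,0.6,0,0.004,0,0,0.6,0,0,0,0,0.5,0,0,0,0,0.4,0,0,0,0,0.4,0,0,0,0,0.5,0,0,0,0,0.5,0,0,0,0,0.5,0,0,0,0,0.5,0,0,0,0,0.5,0,0,0])

```text
time_s: 12.4
tool_pos: [0.4653, -0.083, 0.0357]
orientation: [[-0.0, 0.962, 0.274], [0.0, 0.274, -0.962], [-1.0, -0.0, -0.0]]
ft_force: [-2.2, -0.2, 1.1]
opening: 0.0001
```

```bash
python3 go.py -93 -22 35
```

```text
t 12.4 chan mm -116.9 -21.0 z 35.7 F [-2.2 -0.2  1.1] open 0.0001363650774430439
yaw err 0.00035997761564778306 down -0.9999999968525192
tool cm to target [0.07 2.39 0.1 ]
```

Emit:
carry_out(plan=[0,0.4,0,0,0,0,0.4,0,0,0,0,0.4,0,0,0,0,0.4,0,0,0,0,0.4,0,0,0,0,0.3,0,0,0,0,0,0,0,0])

```text
time_s: 13.28
tool_pos: [0.4877, -0.0766, 0.0357]
orientation: [[0.001, 0.962, 0.275], [-0.0, 0.275, -0.962], [-1.0, 0.001, 0.0]]
ft_force: [-0.1, 0.8, 0.5]
opening: 0.0008
```

```bash
python3 go.py -93 -22 35
```

```text
t 13.275 chan mm -93.6 -21.1 z 35.7 F [-0.1  0.8  0.5] open 0.0008197805296575808
yaw err 0.0006477766928196259 down -0.9999997681321783
tool cm to target [0.07 0.06 0.09]
```

Not at the hard stop yet, since the force is near zero. Pushing on gently.

Emit:
carry_out(plan=[0,0.2,0,0,0,0,0.2,0,0,0,0,0,0,0,0])

```text
time_s: 13.65
tool_pos: [0.4885, -0.0764, 0.0355]
orientation: [[-0.004, 0.962, 0.273], [0.0, 0.273, -0.962], [-1.0, -0.004, -0.001]]
ft_force: [-9.0, -3.3, 6.8]
opening: 0.0006
```

The bolt is on its hard stop: 9 N with under 1 mm of motion. Backing off, lifting clear and checking.

Emit:
carry_out(plan=[0,-0.6,0,0,0,0,-1.5,0,0,0,0,-1.5,0,0,0,-4,0,0,0,0,-5,-2,0,0,0,-5,-4,0,0,0,0,-4,0,0,0,0,0,0,0,0])

```text
time_s: 14.65
tool_pos: [0.358, -0.1129, 0.1745]
orientation: [[0.0, 0.962, 0.273], [0.003, 0.273, -0.962], [-1.0, 0.001, -0.003]]
ft_force: [0.9, -0.6, 0.6]
opening: 0.0006
```

```bash
python3 go.py
python3 - <<'E'
from h import *
from go import O,EX,EY
for n in("scene","side"):
    p,d=manip.snapshot(n); P=cloud(n,d,cam(n));H,S,V=[a.astype(int) for a in cv2.split(cv2.cvtColor(p,cv2.COLOR_RGB2HSV))]
    if n=="scene": cv2.imwrite("pics/c7.png",cv2.resize(p[130:290,150:390],None,fx=3.3,fy=3.3)[...,::-1])
    q=np.stack([(P[...,:2]-O)@EX,(P[...,:2]-O)@EY],-1)*1e3;z=P[...,2]*1e3
    for k,m in dict(green=(H>45)&(H<85)&(S>110),blue=(H>95)&(H<130)&(S>120),red=((H<5)|(H>174))&(S>170)).items():
        m=m&(z>34)&(z<46)&(abs(q[...,0])<40)&(abs(q[...,1])<170); Q=q[m]; print(n,k,m.sum(),np.percentile(Q,[1,99],axis=0).T.round(1).tolist() if m.sum() else "",np.median(z[m]))
    m=(z>33)&(z<68)&(q[...,0]<-40)&(q[...,0]>-145)&(abs(q[...,1]+22)<25)&(H<16)&(S>170); print("tab",m.sum(),np.percentile(q[m],[1,99],axis=0).T.round(1).tolist() if m.sum() else "")
E
```

```text
t 14.65 chan mm -228.3 -20.4 z 174.5 F [ 0.9 -0.6  0.6] open 0.0005663653051017956
yaw err -0.0013423693609813292 down -0.999995033325418
scene green 212 [[-21.7, 26.1], [-9.8, 32.1]] 39.846242993725795
scene blue 107 [[-20.4, 25.2], [112.1, 149.2]] 40.274605473037624
scene red 153 [[-21.4, 26.5], [69.6, 109.9]] 40.17304093738705
tab 187 [[-73.2, -61.7], [-36.4, -6.2]]
side green 271 [[-25.4, 22.2], [-9.2, 29.7]] 39.3231423821897
side blue 180 [[-25.6, 22.4], [111.4, 149.5]] 39.31853650489822
side red 217 [[-25.8, 22.8], [70.2, 109.1]] 39.29769179376624
tab 225 [[-75.3, -66.2], [-36.7, -7.8]]
```

View pics/c7.png

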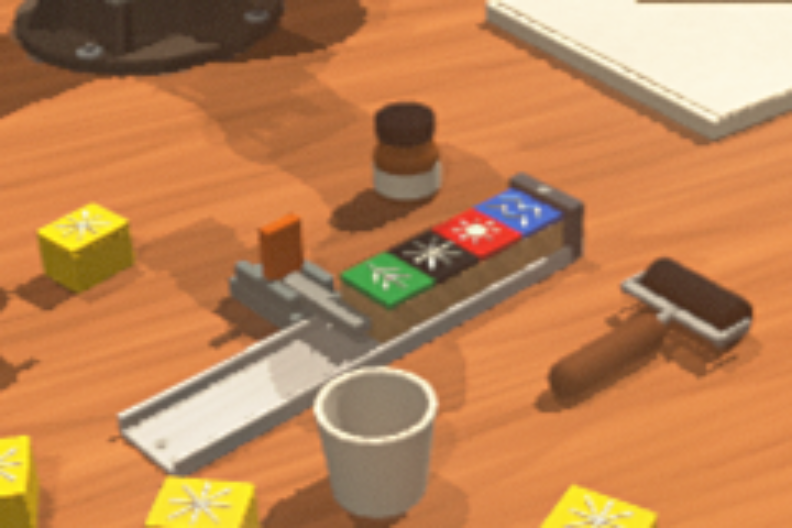

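The bolt now crosses the channel behind green, at crop (330,300). The tab's rear face is at x ≈ -74 mm, which puts the joint at about 0.056. The row is closed on the stop, the jar, pot and brayer haven't moved, and the arm is clear.

```bash
python3 -c "
from cell import manip
print(manip.close_job())"
```

```text
the job is handed in; nothing more can be done
None
```

I pushed the row of four blocks (green, black, red, blue from the rear) home against the end stop as one closed train, then pushed the orange tab until the bolt was fully in. The job is handed in after about 15 s of the 43 s allowed; no verdict was reported.

- **Row:** the push ended at 11.6 N with no further motion. In the last images the green block's rear face is at channel y ≈ -9.5 mm and the blue block's front is at about 149 mm. The tops measured (black was not measured separately) are level at 39–40 mm, so those blocks lie flat.
- **Bolt:** it met its hard stop at about 9 N. The tab's rear face measured x ≈ -73 to -75 mm, which puts the bolt at about 0.055–0.057 m.
- **Surroundings:** in the last view the jar, pot and brayer look unmoved; I did not re-measure them. The arm is raised and clear of everything.

The two cameras differ by about 3–4 mm across the channel, so I used their average. No check failed.

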